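# Clamp the bench magnifier's arm with its cam lever

## Task

Slide the magnifier's square arm deeper into the bench clamp until you feel its end press on the sprung contact inside, gently and without ramming it, and let go of it there. Then flip the orange cam lever over centre until it lies flat and stays, so that the arm is clamped with its end still pressed on the contact. Leave the dish, the tube and the cap standing nearby alone.

Things in the scene. Friction and masses are not known exactly. Their poses are not given: they have to be found in the camera images.
- clamp: grey bench clamp bolted to the table (foot plate 90 x 190 mm, block 44 x 120 mm, 72 mm high). Origin: underside, middle of the block. Its y axis runs along the square bore and points out of the bore's mouth; z up. Bore 19 mm wide, floor 44 mm and roof 61.5 mm above the table, mouth 60 mm from the origin in +y. The arm is pushed in along -y
- socket: black housing 44 mm wide, 72 mm high, fixed behind the clamp block (clamp y -60 to -140 mm), origin and axes as the clamp's. Hidden in it is a sprung brass contact. The place where the arm's end first meets it lies 75 to 105 mm behind the clamp's origin, differs each time and cannot be seen: it must be felt. It gives for 6 mm, pushing back with 3 N at first touch and 12 N at the end of its travel, then it is hard; 25 N on it is ramming
- magnifier: magnifier, 0.17 to 0.34 kg: square aluminium tube 16 x 16 x 260 mm, already started in the bore, black lens ring 92 mm across at its outer (+y) end. Origin: middle of the tube; y along the tube toward the lens, parallel to the clamp's y. A drag of about 6 to 18 N resists sliding (it may grow slowly as the arm goes in, more if the arm is lifted or pushed askew; the contact shows as a quick rise above it) and holds the arm where it is let go, against the sprung contact too
- pad: rubber pad 16 x 24 mm inside the clamp's roof that the cam drives down on the tube (about 75 N when clamped); origin as the clamp's
- bore_mouth (a point): centre of the bore's mouth, 52 mm above the table
- tube_grip (a point): point on the tube's axis, 95 mm from the tube's middle toward the lens, 35 mm from the tube's lens end; a good place to grip the tube across its 16 mm width; stays more than 50 mm outside the mouth
- tube_end (a point): centre of the tube's inner end, 130 mm from the tube's middle, in the bore
- lever_hinge (a point): middle of the lever's hinge pin, 85 mm above the table; the pin is parallel to the clamp's x axis
- lever_tip (a point): middle of the lever's broad end (24 mm wide, 10 mm thick), 70 mm from the hinge; the lever ends 82 mm from the hinge
- lever (a joint): orange cam lever, rad. 0 open: it stands up, leaning 19 degrees past upright toward the bore's mouth (clamp +y). 1.9 closed: it lies level, pointing to clamp -y over the socket. It turns in the vertical plane of the bore; its dead centre is at 1.6: let go short of that it springs back, beyond it snaps shut by itself. It takes about 3 to 5 N at the broad end, from the lens side then from above
- petri_dish: clear round dish 68 mm across, 18 mm high, bystander; origin under its centre
- sample_tube: white capped sample tube 33 mm across, 96 mm high, standing, bystander; origin under its centre
- vial_cap: clear round cap 28 mm across, 9 mm high, bystander; origin under its centre

How it is judged (in metres and radians):
On the way, in this order (a step that is already met when the one before it is completed fails the run):
1. the arm's end presses on the sprung contact (over 2.5 N) while the lever is still open (contact force between magnifier and socket above 2.5 N and value of joint lever below 0.6 rad), for 0.2 s.
2. the lever is flipped past its dead centre (value of joint lever above 1.7 rad), for 0.1 s.
At the end, for the whole second after the job is handed in: the lever lies closed (over 1.82 rad), the pad grips the tube with over 40 N, and the arm, at rest, still presses on the sprung contact with over 2 N (value of joint lever above 1.82 rad and contact force between pad and magnifier above 40 N and contact force between magnifier and socket above 2 N and linear speed of magnifier below 0.01 m/s); the robot touches nothing.
It fails at once if the arm is rammed into the socket (over 25 N on the contact) (contact force between magnifier and socket above 25 N).
It fails at once if the dish, sample tube or cap is shifted by more than 20 mm (distance of any of petri_dish, sample_tube, vial_cap from where it was at the start of the episode above 0.02 m).
It also fails if it takes over 70 s, if anything falls off the work surface, if the arm or the gripper's body presses on something with over 40 N, if the wrist force passes 120 N, or if a joint passes its speed limit or range.

## Robot

A 6-joint arm with a two-finger parallel gripper is mounted at the origin on a cart in front of the work surface, level with it; the furniture and walls round the work are solid. World frame = base frame: x ahead of the robot, y to its left, z up, the work surface at z = 0. Lengths are in mm, angles in degrees, forces in N, time in s.
With the tool pointing down it reaches from about 350 to 850 mm from the base axis. Payload 8.1 kg.
Tool frame: the origin (TCP) lies at the very end of the fingers, on their centre line; the grasp point (between the pads) lies 19 mm behind it; z points along the fingers, y is the direction in which the jaws open and shut (so a half turn about z gives the same grasp; the last joint's range is limited). The gripper opens to 85 mm and grips with 20 to 120 N. Pads are 22 mm wide; open, the fingers measure 114 mm over their backs; the gripper's body (76 mm by 85 mm) begins 54 mm behind the grasp point. The pads swing forward as they close: fully open they stand 13 mm farther back than shut.
Start: joints at [-4.893, 7.471, 85.268, -0, 87.261, -4.893], TCP at [600.004, 0.022, 231.292] pointing down, gripper open.
Joint ranges: [-169.43, 169.43], [-51.17, 129.36], [1.28, 143.12], [-76.62, 256.62], [0, 156.53], [-152.29, 152.29]. Speed limits (degrees/s): [136.94, 136.94, 159.86, 180, 180, 180].

## Interface

Orientations are given as [roll, pitch, yaw] about the fixed x, y, z axes, in that order (R = Rz(yaw) Ry(pitch) Rx(roll)).
In Python, from bench import r, eyes gives the robot as it stands. The module is installed in compiled form; this text tells all that it offers.
- The arm moves only by the tool play_rows, never from a script. Its argument "deltas" is a list of rows, each a list of 3 entries, a list of its own where there are three numbers: the shift along the tool's x, y, z in m, then the turn, a rotation vector about the tool's x, y, z in rad, then the closure, from 0 (fully open) to 1 (shut). A call has 1 to 8 rows; each row shifts and turns the pose as measured when the row begins, along the tool's axes as they then stand; what a row does not reach is not made up. A row lasts 1/8 s, in which the tool goes at most 62.5 mm and 10.7 degrees, less where a joint would pass 70% of its speed; a pose out of reach is approached as far as the arm can. A call with a gripper value outside its range is refused whole. The fingers move at their own pace and stop on an object; "force" is the grip in N (left out, the last holds). Time passes only in rows, so rows that do not move let the fingers close. It gives the time, the measured TCP pose, the force and the opening at its end, in the units of the state.
- r.sense(): the state, without advancing time (a new reading comes with each control period).
- eyes.snapshot(name): name is "scene" or "side" or "wrist"; returns the picture (480x640x3 uint8, red, green, blue); there is no depth.
- eyes.get_calibration(name): a dict with "mtx" (3x3 intrinsics, pixels), "R" (3x3) and "t" (3): a world point X has camera coordinates R X + t; the wrist camera has in their place "T_tool_cam" (4x4, takes a point from camera to tool coordinates, whose origin is the TCP and whose axes are the flange's). Camera axes: x right, y down, z forward; pixel columns grow to the right and rows downward; lengths in mm; the calibration is good to about 2 mm. A picture is of the moment at which its call begins: read the wrist's pose just before it. get_calibration takes no time and is no camera call.
- r.hand_in(): hands the job in, once; it reports no verdict.
The state is a dict: "time": time; "joint_pos": joint angles; "qd": joint speeds; "joint_efforts": joint torques, N m; "tool_pos": TCP position; "tcp_rot": TCP orientation; "ft_force": force on the tool from outside, world axes, zero at the start; "wrist_torque": the same for the moment, N m; "finger_gap": finger opening in mm.
Only numpy, scipy, OpenCV 4.12 (cv2) and the standard library are available. Lean on these libraries where they do the work, as an engineer would, in place of code of your own. Each camera call takes 0.05 s, during which the arm holds its last target. There are 200 camera calls.

## Working session

There is one attempt and no reset: what is moved stays moved. The work goes in short steps, Python scripts to look and compute and a tool call to move; the robot and the scene stay as the last step left them, time stands still between calls to the robot, and variables do not carry over. Pictures are saved under pics/ and viewed, about 8 in all and at most 12, crops included, and the job is handed in when it is done.

Besides the shell and the picture viewer there is one more tool, called as name(argument=value, ...) on one line, values as JSON. play_rows: Moves the arm, as the interface text tells. Its arguments: {"type":"object","properties":{"deltas":{"type":"array"},"force":{"type":"number"}},"required":["deltas"]}

```bash
mkdir -p pics; python3 - <<'E'
from bench import r, eyes
import cv2, numpy as np
print(r.sense())
for n in ("scene","side"):
    im=eyes.snapshot(n); cv2.imwrite(f"pics/{n}0.png",im[:,:,::-1])
    c=eyes.get_calibration(n); print(n,c)
print(eyes.get_calibration("wrist"))
E
```

```text
{'time': 0.0, 'joint_pos': array([-4.89137283e+00,  7.51569770e+00,  8.53316066e+01, -1.95394902e-03,
        8.72605696e+01, -4.89429200e+00]), 'qd': array([ 0.06808547, -0.04792373, -0.12245506, -0.03249556,  0.0366713 ,
       -0.04171236]), 'joint_efforts': array([-1.90700346e-03, -5.69404185e+01, -5.00557995e+01, -2.19391650e-04,
        1.44415747e-02,  7.24149572e-05]), 'tool_pos': array([5.99437031e+02, 7.57119121e-02, 2.30215975e+02]), 'tcp_rot': array([-1.79892353e+02, -7.25912276e-03,  9.00030076e+01]), 'ft_force': array([ 0.44800276,  0.75657377, -0.1035592 ]), 'wrist_torque': array([0.03604061, 0.00749543, 0.00511735]), 'finger_gap': 84.87620021400888}
scene {'mtx': array([[522.40930604,   0.        , 324.00656343],
       [  0.        , 522.40930604, 242.05071119],
       [  0.        ,   0.        ,   1.        ]]), 'R': array([[ 0.52771661, -0.84930335, -0.01410674],
       [-0.48105281, -0.28513332, -0.82902785],
       [ 0.70007383,  0.44427786, -0.55902935]]), 't': array([-354.41145492,  330.82420385,  686.88780585])}
side {'mtx': array([[558.21464241,   0.        , 317.66895605],
       [  0.        , 558.21464241, 242.27681809],
       [  0.        ,   0.        ,   1.        ]]), 'R': array([[-0.39543662,  0.91842541, -0.01116477],
       [ 0.64086306,  0.26718109, -0.71965881],
       [-0.65796992, -0.29173454, -0.6942381 ]]), 't': array([ 294.48919809, -241.44744   , 1568.45663629])}
{'mtx': array([[424.28779792,   0.        , 318.91673271],
       [  0.        , 424.28779792, 240.77032734],
       [  0.        ,   0.        ,   1.        ]]), 'T_tool_cam': array([[-1.32622847e-04, -9.49299186e-01, -3.14374040e-01,
         8.01765000e+01],
       [ 9.99999870e-01,  2.91813688e-05, -5.09980658e-04,
         1.26033435e+00],
       [ 4.93298088e-04, -3.14374067e-01,  9.49299059e-01,
        -1.42987842e+02],
       [ 0.00000000e+00,  0.00000000e+00,  0.00000000e+00,
         1.00000000e+00]])}
```

View pics/scene0.png

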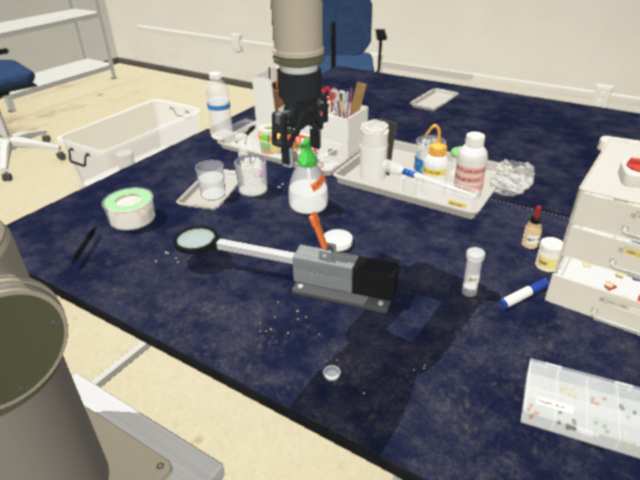

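View pics/side0.png

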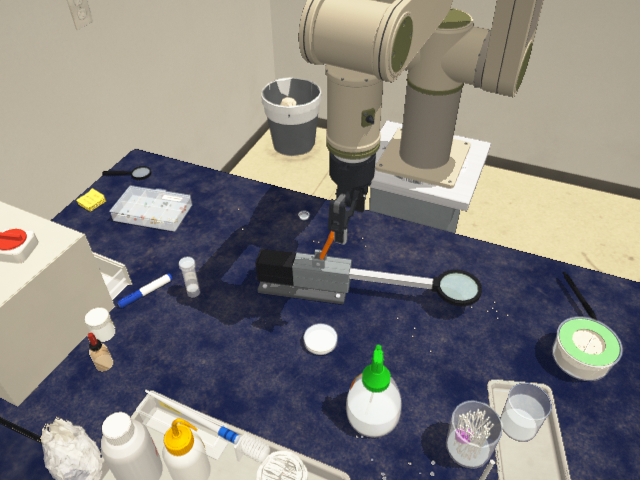

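```bash
cat > h.py <<'E'
import numpy as np, cv2
from bench import r, eyes
from scipy.spatial.transform import Rotation as Ro
def cam(n, s=None):
    c=eyes.get_calibration(n); K=np.array(c["mtx"])
    if n!="wrist":
        R=np.array(c["R"]); return K,R,np.array(c["t"])
    T=np.eye(4); T[:3,:3]=Ro.from_euler("xyz",s["tcp_rot"],degrees=True).as_matrix(); T[:3,3]=s["tool_pos"]
    W=np.linalg.inv(T@np.array(c["T_tool_cam"])); return K,W[:3,:3],W[:3,3]
def ray(cm,uv):
    K,R,t=cm; d=R.T@np.linalg.inv(K)@[*uv,1]; return -R.T@t, d/np.linalg.norm(d)
def plane(cm,uv,z):
    o,d=ray(cm,uv); return o+d*(z-o[2])/d[2]
def tri(c1,u1,c2,u2):
    P1=c1[0]@np.c_[c1[1],c1[2]];P2=c2[0]@np.c_[c2[1],c2[2]]
    X=cv2.triangulatePoints(P1,P2,np.array(u1,float),np.array(u2,float)).ravel(); return X[:3]/X[3]
def proj(cm,X):
    p=cm[0]@(cm[1]@np.asarray(X,float)+cm[2]); return p[:2]/p[2]
E
python3 - <<'E'
from h import *
a=cv2.imread("pics/scene0.png")[200:320,165:415]; b=cv2.imread("pics/side0.png")[220:320,245:495]
f=lambda i:cv2.resize(i,None,fx=3.2,fy=2.7,interpolation=cv2.INTER_CUBIC)
cv2.imwrite("pics/crop.png",np.vstack([f(a),f(b)]))
c1,c2=cam("scene"),cam("side")
L=tri(c1,(197,240),c2,(459,287)); print("lens",L)
for n,c,u in (("sc",c1,(294,257)),("si",c2,(351,276))): print(n,plane(c,u,56))
for n in("scene","side"):
    im=cv2.imread(f"pics/{n}0.png"); h=cv2.cvtColor(im,cv2.COLOR_BGR2HSV)
    m=cv2.inRange(h,(3,150,90),(14,255,255)); 
    if n=="scene": m[:,:300]=0;m[:205]=0;m[260:]=0;m[:,345:]=0
    else: m[:,310:]=m[:,310:];m[:225]=0;m[270:]=0;m[:,:310]=0;m[:,345:]=0
    cs,_=cv2.findContours(m,0,2); q=max(cs,key=cv2.contourArea); print(n,cv2.minAreaRect(q),q[:,0].min(0),q[:,0].max(0))
    print(cv2.boxPoints(cv2.minAreaRect(q)))
E
```

```text
lens [492.43906082 205.67891386  49.37176199]
sc [538.55624082 -14.18381123  56.        ]
si [552.33351119  -6.21847929  56.        ]
scene ((317.38995361328125, 230.633056640625), (36.30162048339844, 8.81200122833252), 73.3007583618164) [309 213] [326 247]
[[307.95416 214.51378]
 [316.39453 211.98167]
 [326.82574 246.75233]
 [318.38538 249.28444]]
side ((327.24224853515625, 244.82989501953125), (5.787474155426025, 29.952713012695312), 23.96249008178711) [320 231] [333 258]
[[318.51544 257.3402 ]
 [330.68042 229.96907]
 [335.96906 232.31958]
 [323.80408 259.69073]]
```

View pics/crop.png

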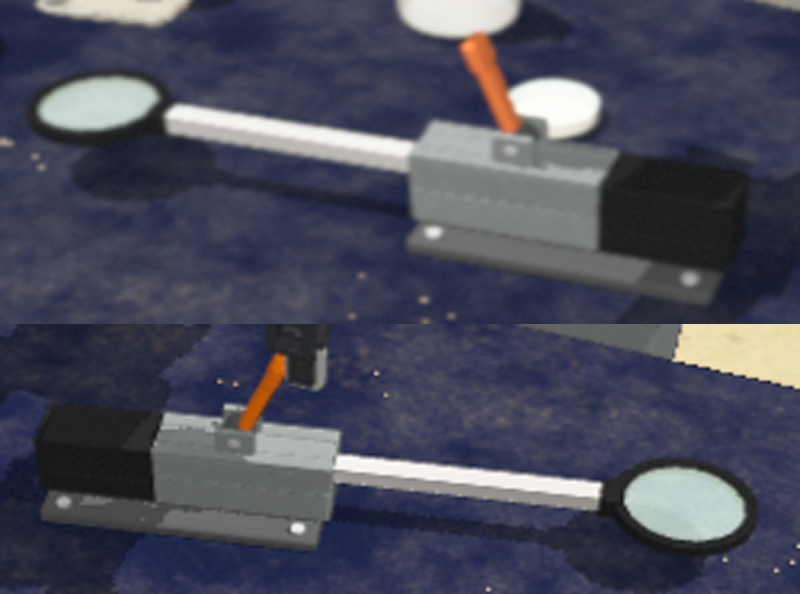

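```bash
python3 - <<'E'
from h import *
c1,c2=cam("scene"),cam("side")
A=lambda u,v:(165+u/3.2,200+v/2.7); B=lambda u,v:(245+u/3.2,220+(v-324)/2.7)
pr=lambda n,x:print(n,np.round(x,1))
pr("mouth top sc",plane(c1,A(410,147),60)); pr("mouth top si",plane(c2,B(340,463),60))
pr("lensend sc",plane(c1,A(168,112),60)); pr("lensend si",plane(c2,B(600,490),60))
pr("lensend tri",tri(c1,A(168,112),c2,B(600,490)))
for p in((433,122),(412,158),(598,185),(618,150)): pr("blk sc",plane(c1,A(*p),72))
for p in((340,430),(334,465),(154,453),(163,413)): pr("blk si",plane(c2,B(*p),72))
pr("levertop tri",tri(c1,(312.2,213.2),c2,(333.3,231.1)))
E
```

```text
mouth top sc [540.3 -11.1  60. ]
mouth top si [543.6  -9.1  60. ]
lensend sc [498.9 148.2  60. ]
lensend si [505.4 155.1  60. ]
lensend tri [502.8 153.8  56.2]
blk sc [559.9 -15.5  72. ]
blk sc [516.2 -29.9  72. ]
blk sc [ 545.1 -140.4   72. ]
blk sc [ 587.2 -130.5   72. ]
blk si [521.2 -18.   72. ]
blk si [557.7  -8.3  72. ]
blk si [ 591.1 -121.    72. ]
blk si [ 549.2 -134.    72. ]
levertop tri [547.4 -51.5 163.2]
```

play_rows(deltas=[[[0.024,-0.018,0.016],[0,0,0],0],[[0.024,-0.018,0.016],[0,0,0],0],[[0.024,-0.018,0.016],[0,0,0],0],[[0.024,-0.018,0.016],[0,0,0],0],[[0.024,-0.018,0.016],[0,0,0],0],[[0,0,0],[0,0,-0.117],0],[[0,0,0],[0,0,-0.117],0],[[0,0,0],[0,0,0],0]])

```text
time: 1.1
tool_pos: [503.2, 123.3, 143.5]
tcp_rot: [-179.5, -0.1, 103.7]
ft_force: [-0.9, -0.5, 0.1]
finger_gap: 85.2
```

```bash
python3 - <<'E'
from h import *
s=r.sense(); im=eyes.snapshot("wrist"); cv2.imwrite("pics/w1.png",im[:,:,::-1]); print(s["time"],s["tool_pos"],s["tcp_rot"],s["ft_force"])
E
```

```text
1.1 [503.23382403 123.25329205 143.51716138] [-1.79483552e+02 -7.49806623e-02  1.03696354e+02] [-0.88937667 -0.51426583  0.12039819]
```

View pics/w1.png

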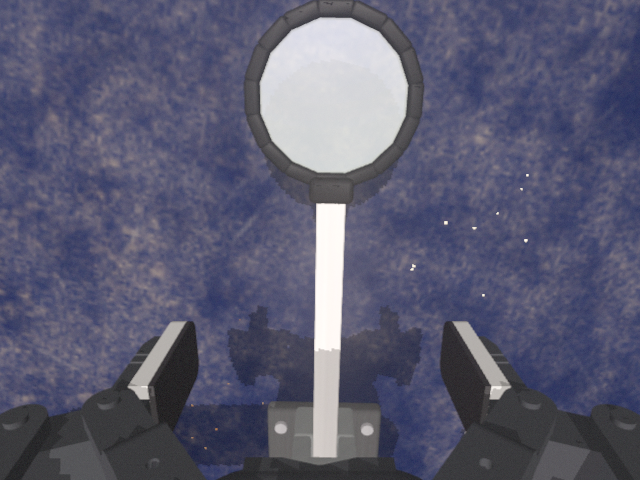

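```bash
python3 - <<'E'
from h import *
s=r.sense(); c=cam("wrist",s)
a=plane(c,(331,205),60);b=plane(c,(325.5,455),60); d=a-b; print(a,b,np.linalg.norm(d),np.degrees(np.arctan2(d[1],d[0])))
g=a-35*d/np.linalg.norm(d); R=Ro.from_euler("xyz",s["tcp_rot"],degrees=True).as_matrix()
g[2]=33; print("grip",g,"tool delta",R.T@(g-s["tool_pos"]))
E
```

```text
[503.93856326 149.7147221   60.        ] [542.42749402 -18.76024521  60.        ] 172.8155444412349 102.86865596362132
grip [511.73365241 115.59381084  33.        ] tool delta [ -9.51560649   7.37833022 110.5136473 ]
```

play_rows(deltas=[[[-0.0095,0.0075,0],[0,0,0.014],0],[[0,0,0.022],[0,0,0],0],[[0,0,0.022],[0,0,0],0],[[0,0,0.022],[0,0,0],0],[[0,0,0.022],[0,0,0],0],[[0,0,0.018],[0,0,0],0],[[0,0,0],[0,0,0],0]])

```text
time: 2.02
tool_pos: [517.7, 111.5, 35.6]
tcp_rot: [-179.7, 0.0, 101.7]
ft_force: [-0.4, 0.4, 0.1]
finger_gap: 85.2
```

play_rows(deltas=[[[0.005,-0.005,0.002],[0,0,-0.018],0],[[0,0,0],[0,0,0],0]])

```text
time: 2.28
tool_pos: [512.7, 115.6, 34.9]
tcp_rot: [-179.8, 0.0, 102.8]
ft_force: [-0.7, 0.5, 0.3]
finger_gap: 85.6
```

```bash
python3 - <<'E'
from h import *
for i in range(3):
    s=r.sense(); eyes.snapshot("wrist"); print(s["tool_pos"],s["tcp_rot"],s["ft_force"])
im=eyes.snapshot("wrist"); cv2.imwrite("pics/w2.png",im[:,:,::-1])
c=cam("wrist",s); p=[proj(c,x) for x in((511.7,115.6,60),(503.9,149.7,60),)]; print(p)
for v in (230,280,320,360):
    row=im[v].astype(int).min(1); w=np.where((row>140))[0]; w=w[(w>240)&(w<400)]; print(v,w.min() if len(w) else None,w.max() if len(w) else None, [R for R in [cam("wrist",s)] and [np.linalg.inv(np.vstack([np.c_[Ro.from_euler('xyz',s['tcp_rot'],degrees=True).as_matrix(),s['tool_pos']],[0,0,0,1]]))@np.r_[plane(c,((w.min()+w.max())/2,v),60),1]]] if len(w) else '')
E
```

```text
[512.65838714 115.55830185  34.91278592] [-1.79844762e+02  3.01330866e-02  1.02766820e+02] [-0.66590192  0.47292874  0.31368027]
[513.29371837 115.54349278  35.37345606] [-1.79909753e+02  4.09401228e-02  1.02755146e+02] [-0.43369957  0.28660099  0.38145829]
[513.49506418 115.48094556  35.45819541] [-1.79928136e+02  4.53515292e-02  1.02745169e+02] [ 0.059024    0.87635183 -0.41331501]
[array([310.27440314, 358.63523   ]), array([309.22044687, 257.45767597])]
230 None None 
280 283 335 [array([ 28.17414938,  -1.96060211, -24.56167326,   1.        ])]
320 284 334 [array([ 14.54671304,  -2.06274424, -24.55075856,   1.        ])]
360 285 334 [array([-2.11579929e-02, -2.00981236e+00, -2.45392940e+01,  1.00000000e+00])]
```

View pics/w2.png

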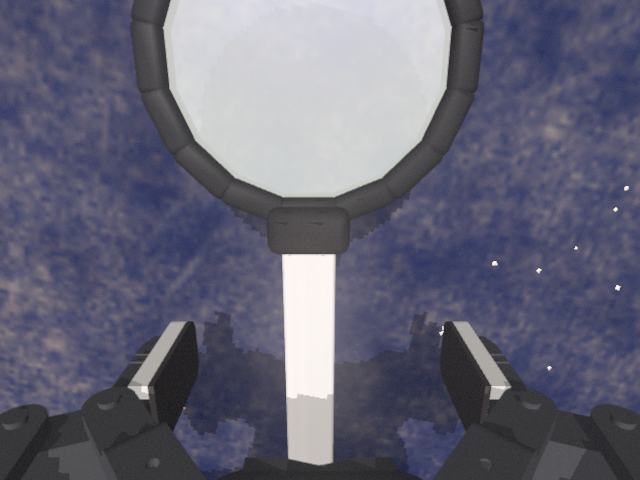

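play_rows(deltas=[[[0,-0.002,0.0025],[0,0,0],0],[[0,0,0],[0,0,0],0.5],[[0,0,0],[0,0,0],0.7],[[0,0,0],[0,0,0],1],[[0,0,0],[0,0,0],1],[[0,0,0],[0,0,0],1],[[0,0,0],[0,0,0],1]], force=45)

```text
time: 3.35
tool_pos: [511.6, 114.9, 33.2]
tcp_rot: [-179.9, 0.0, 102.7]
ft_force: [0.4, -0.7, -0.2]
finger_gap: 15.3
```

play_rows(deltas=[[[-0.004,0,0],[0,0,0],1],[[-0.006,0,0],[0,0,0],1],[[-0.006,0,0],[0,0,0],1]])

```text
time: 3.72
tool_pos: [514.1, 104.3, 33.3]
tcp_rot: [-180.0, -0.4, 102.8]
ft_force: [-2.0, 9.9, 1.5]
finger_gap: 15.2
```

play_rows(deltas=[[[-0.006,0,0],[0,0,0],1],[[-0.006,0,0],[0,0,0],1],[[-0.006,0,0],[0,0,0],1],[[-0.006,0,0],[0,0,0],1]])

```text
time: 4.22
tool_pos: [518.4, 87.2, 33.3]
tcp_rot: [-180.0, -1.0, 102.9]
ft_force: [-2.9, 10.2, 1.7]
finger_gap: 15.1
```

play_rows(deltas=[[[-0.005,0,0],[0,-0.006,0],1],[[-0.005,0,0],[0,-0.006,0],1]])

```text
time: 4.47
tool_pos: [519.8, 80.8, 33.3]
tcp_rot: [-180.0, -0.7, 103.0]
ft_force: [-4.3, 9.9, 2.6]
finger_gap: 15.4
```

play_rows(deltas=[[[-0.004,0,0],[0,-0.006,0],1],[[-0.004,0,0],[0,-0.004,0],1]])

```text
time: 4.72
tool_pos: [520.7, 76.7, 33.3]
tcp_rot: [-180.0, -0.4, 103.0]
ft_force: [-3.3, 11.0, 2.1]
finger_gap: 15.0
```

play_rows(deltas=[[[-0.004,0,0],[0,-0.004,0],1],[[-0.004,0,0],[0,-0.004,0],1]])

```text
time: 4.97
tool_pos: [521.5, 72.7, 33.3]
tcp_rot: [-179.9, -0.3, 103.1]
ft_force: [-2.7, 10.5, 3.1]
finger_gap: 14.9
```

play_rows(deltas=[[[-0.0035,0,0],[0,-0.003,0],1],[[-0.0035,0,0],[0,-0.003,0],1]])

```text
time: 5.22
tool_pos: [522.2, 69.8, 33.3]
tcp_rot: [-179.9, -0.3, 103.1]
ft_force: [-2.6, 11.3, 3.2]
finger_gap: 14.8
```

play_rows(deltas=[[[-0.0035,0,0],[0,-0.003,0],1],[[-0.0035,0,0],[0,-0.003,0],1]])

```text
time: 5.48
tool_pos: [522.7, 66.9, 33.3]
tcp_rot: [-179.9, -0.4, 103.1]
ft_force: [-4.1, 11.5, 3.8]
finger_gap: 15.2
```

play_rows(deltas=[[[-0.0035,0,0],[0,-0.003,0],1],[[-0.0035,0,0],[0,-0.003,0],1]])

```text
time: 5.72
tool_pos: [523.3, 64.1, 33.3]
tcp_rot: [-179.9, -0.4, 103.2]
ft_force: [-3.4, 10.6, 2.7]
finger_gap: 15.1
```

play_rows(deltas=[[[-0.0035,0,0],[0,-0.003,0],1],[[-0.0035,0,0],[0,-0.003,0],1]])

```text
time: 5.98
tool_pos: [523.8, 61.4, 33.3]
tcp_rot: [-179.9, -0.4, 103.2]
ft_force: [-3.5, 10.8, 3.0]
finger_gap: 15.3
```

play_rows(deltas=[[[-0.0035,0,0],[0,-0.003,0],1],[[-0.0035,0,0],[0,-0.003,0],1]])

```text
time: 6.22
tool_pos: [524.3, 58.7, 33.3]
tcp_rot: [-179.8, -0.5, 103.3]
ft_force: [-3.8, 11.6, 2.1]
finger_gap: 15.5
```

play_rows(deltas=[[[-0.0035,0,0],[0,-0.003,0],1],[[-0.0035,0,0],[0,-0.003,0],1]])

```text
time: 6.48
tool_pos: [524.5, 57.5, 33.3]
tcp_rot: [-179.8, -0.6, 103.3]
ft_force: [-5.7, 17.1, 5.1]
finger_gap: 15.6
```

play_rows(deltas=[[[-0.004,0,0],[0,-0.003,0],1],[[-0.004,0,0],[0,-0.003,0],1]])

```text
time: 6.72
tool_pos: [524.6, 56.4, 33.3]
tcp_rot: [-179.7, -0.9, 103.4]
ft_force: [-6.1, 18.5, 5.2]
finger_gap: 15.2
```

play_rows(deltas=[[[-0.001,0,0],[0,0,0],1],[[0,0,0],[0,0,0],1]])

```text
time: 6.98
tool_pos: [524.6, 56.7, 33.4]
tcp_rot: [-179.7, -1.0, 103.4]
ft_force: [-0.3, -1.1, 0.4]
finger_gap: 15.2
```

play_rows(deltas=[[[0,0,0],[0,0,0],0.7],[[0,0,0],[0,0,0],0.4],[[0,0,0],[0,0,0],0.2],[[0,0,0],[0,0,0],0],[[0,0,0],[0,0,0],0]])

```text
time: 7.6
tool_pos: [524.9, 55.7, 33.3]
tcp_rot: [-179.8, -0.9, 103.4]
ft_force: [0.4, 0.0, 0.1]
finger_gap: 85.3
```

```bash
python3 - <<'E'
from h import *
s=r.sense(); im=eyes.snapshot("wrist"); cv2.imwrite("pics/w3.png",im[:,:,::-1]); c=cam("wrist",s)
# ferrule edge: tube is bright along column ~310
g=im.min(2).astype(int); print(s["tool_pos"],s["finger_gap"],s["ft_force"])
for u in (300,310,318): 
    w=np.where(g[215:400,u]>150)[0]; print(u,w.min()+215 if len(w) else None, plane(c,(u,w.min()+215),60) if len(w) else '')
E
```

```text
[524.94428413  55.70270649  33.27858316] 85.31898022914527 [0.38529526 0.02313099 0.11839776]
300 252 [512.02628117  90.98229975  60.        ]
310 252 [514.87405994  91.66513939  60.        ]
318 252 [517.15180565  92.21129665  60.        ]
```

play_rows(deltas=[[[0,0,-0.025],[0,-0.008,0.005],0],[[0,0,-0.03],[0,-0.008,0.004],0],[[0,0,-0.03],[0,0,0],0],[[0,0,-0.028],[0,0,0],0.5],[[-0.02,0,0],[0,0,0],1],[[-0.025,0,0],[0,0,0],1],[[-0.02,0,0],[0,0,0],1],[[0,0,0],[0,0,0],1]])

```text
time: 8.65
tool_pos: [538.8, -12.1, 146.2]
tcp_rot: [-179.5, 0.0, 102.9]
ft_force: [-1.3, 0.2, 0.2]
finger_gap: -0.0
```

```bash
cat > ab.py <<'E'
from h import *
s=r.sense(); d=s["tool_pos"]-[511.6,114.9,0]; print(s["time"],"b",196.5-(d[0]*.2233-d[1]*.9748),"lat",d[0]*.9748+d[1]*.2233,"z",s["tool_pos"][2],s["tcp_rot"],s["ft_force"],s["finger_gap"])
E
python3 ab.py; python3 - <<'E'
from h import *
a=eyes.snapshot("scene")[160:320,165:415]; b=eyes.snapshot("side")[180:320,245:495]
f=lambda i:cv2.resize(i[:,:,::-1],None,fx=2.8,fy=2,interpolation=cv2.INTER_CUBIC)
cv2.imwrite("pics/l1.png",np.vstack([f(a),f(b)]))
E
```

```text
8.65 b 66.66106028650552 lat -1.8815990490390462 z 146.1684614815362 [-1.79509884e+02  6.94543540e-03  1.02892660e+02] [-1.32431215  0.23355921  0.21440607] -0.035085716819806954
```

View pics/l1.png

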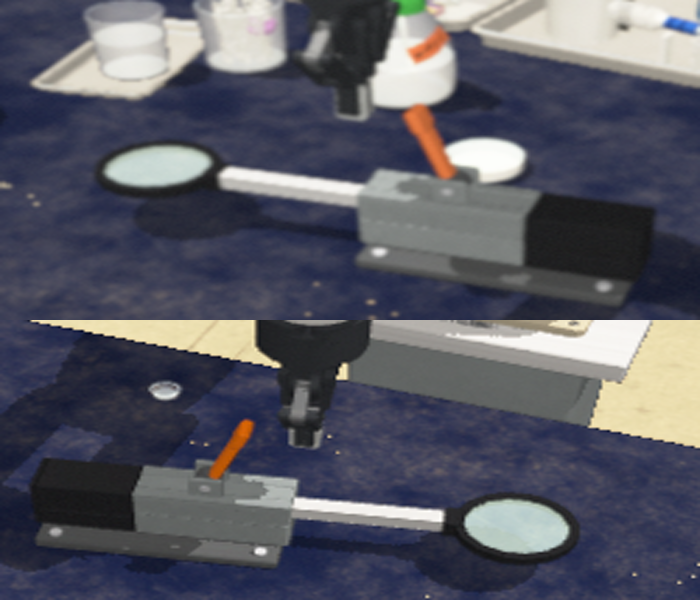

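play_rows(deltas=[[[-0.015,0.002,0],[0,0,0],1],[[-0.013,0,-0.001],[0,0,0],1],[[-0.012,0,-0.001],[0,0,0],1],[[-0.01,0,-0.001],[0,0,0],1]])

```text
time: 9.25
tool_pos: [552.1, -60.2, 148.8]
tcp_rot: [-179.5, -0.1, 103.1]
ft_force: [-1.6, 1.8, 2.9]
finger_gap: 0.3
```

```bash
python3 ab.py
```

```text
9.25 b 16.775699197937854 lat 0.35209338550959046 z 148.76699017408123 [-1.79458476e+02 -1.02175705e-01  1.03101610e+02] [-1.62674015  1.77704601  2.88075248] 0.2647423572950486
```

play_rows(deltas=[[[-0.012,0,0.0],[0,0,0],1],[[-0.012,0,0.001],[0,0,0],1],[[-0.011,0,0.004],[0,0,0],1],[[-0.011,0,0.006],[0,0,0],1]])

```text
time: 9.75
tool_pos: [562.8, -107.3, 137.3]
tcp_rot: [-179.5, -0.2, 103.1]
ft_force: [-1.2, 3.8, 0.6]
finger_gap: 0.1
```

```bash
python3 ab.py
```

```text
9.75 b -31.516297410374534 lat 0.32964798031874665 z 137.32517139740062 [-179.4526093    -0.19153656  103.11769615] [-1.23074362  3.82547365  0.56812397] 0.14081724417859648
```

play_rows(deltas=[[[-0.007,0,0.009],[0,0,0],1],[[-0.006,0,0.009],[0,0,0],1],[[-0.004,0,0.01],[0,0,0],1],[[-0.003,0,0.01],[0,0,0],1]])

```text
time: 10.25
tool_pos: [568.2, -130.6, 97.1]
tcp_rot: [-179.5, 0.0, 103.0]
ft_force: [0.6, 0.7, 0.0]
finger_gap: 0.1
```

```bash
python3 ab.py
```

```text
10.25 b -55.42285824574077 lat 0.3160433639417306 z 97.08825054320123 [-1.79533361e+02  7.73201192e-03  1.03037588e+02] [0.55165073 0.74669716 0.04422808] 0.057021606288083726
```

play_rows(deltas=[[[0,0,-0.02],[0,0,0],1],[[0,0,-0.03],[0,0,0],1],[[0,0,-0.035],[0,0,0],1],[[0,0,-0.035],[0,0,0],1],[[0,0,0],[0,0,0],1]])

```text
time: 10.88
tool_pos: [568.9, -129.3, 224.7]
tcp_rot: [-179.5, -0.0, 103.1]
ft_force: [0.5, 0.2, 0.2]
finger_gap: 0.2
```

```bash
python3 ab.py; python3 - <<'E'
from h import *
a=eyes.snapshot("scene")[160:320,165:415]; full=eyes.snapshot("side"); b=full[180:320,245:495]
f=lambda i:cv2.resize(i[:,:,::-1],None,fx=2.8,fy=2,interpolation=cv2.INTER_CUBIC)
cv2.imwrite("pics/l2.png",np.vstack([f(a),f(b)]))
E
```

```text
10.875 b -54.30183414869376 lat 1.3549480065162314 z 224.71083667519994 [-1.79542123e+02 -1.19803775e-02  1.03105257e+02] [0.48674995 0.19132499 0.16948356] 0.23147259214723864
```

View pics/l2.png

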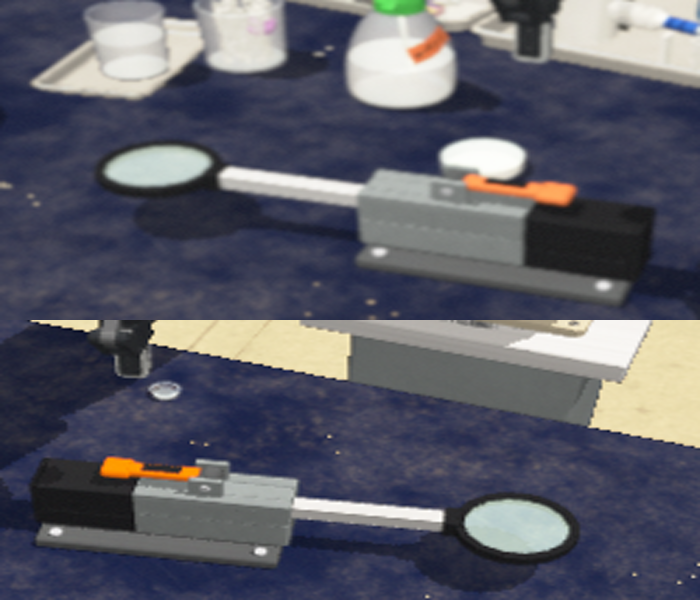

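The lever lies flat, the tube has not shifted between the two pictures, and the gripper is clear.

```bash
python3 -c "
from bench import r
print(r.hand_in())"
```

```text
the job is handed in; nothing more can be done
None
```

The magnifier's arm is pushed onto the sprung contact and clamped there with the lever closed. I handed the job in at about 11 s; it reports no verdict.

- **Pushing in:** I gripped the tube near its lens end and slid it in about 60 mm. The drag was steady at about 11–12 N, then rose quickly to about 18 and 19.5 N. I took that as roughly 6–8 N on the contact, well below the 25 N ramming limit. I took the push off before letting go, and the wrist force fell to about zero, so the drag was holding the arm.
- **Flipping the lever:** I pushed it over with the closed fingers, at about 4 N. The force dropped to zero past dead centre, so it snapped shut by itself.
- **Last checks:** The pictures show the lever lying flat over the socket and the tube and lens where they were before the flip. The gripper is well above everything with about 0 N on it, and I never went near the dish, sample tube or cap.
- **Not checked directly:** The final contact force and the pad's grip cannot be measured from here. I infer them from the push forces, the unmoved tube and the closed lever. A later wrist picture put the tube's travel at 59.5 mm, against 59.7 mm for the gripper, so it did not slip in the grip. None of the checks failed or disagreed.

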